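Lock the extruder's clevis pin with the R-clip

ROBOT

A 6-joint arm with a two-finger parallel gripper is mounted at the origin on the work surface. World frame = base frame: x ahead of the robot, y to its left, z up, the work surface at z = 0. Lengths are in m, angles in rad, forces in N, time in s.
With the tool pointing down it reaches from about 0.25 to 0.775 m from the base axis. Payload 4 kg.
Tool frame: the origin (TCP) lies on the centre line of the jaws, within the pads' length; the fingertips stand 17 mm ahead of it and the grasp point (between the pads) lies 2 mm behind it (robot.tips_ahead is the distance from the TCP to the fingertips, in m); z points along the fingers, y is the direction in which the jaws open and shut (so a half turn about z gives the same grasp; the last joint's range is limited). The gripper opens to 85 mm and grips with 20 to 120 N. Pads are 22 mm wide; open, the fingers measure 114 mm over their backs; the gripper's body (76 mm by 85 mm) begins 54 mm behind the grasp point. The pads swing forward as they close: fully open they stand 13 mm farther back than shut.
Start: joints at [-1.357, 0.087, 1.371, -0, 1.684, -0.103], TCP at [0.171, -0.523, 0.226] pointing down, gripper open.
Joint ranges: [-3.1, 3.1], [-0.76, 2.03], [0.27, 2.55], [-1.08, 4.22], [0.17, 2.65], [-2.57, 2.57]. Speed limits (rad/s): [2.79, 2.79, 3.14, 3.14, 3.14, 3.14].

INTERFACE

Orientations are given as a rotation vector (axis times angle).
In Python, from rig import monitor, imaging, workorder, robot gives the robot as it stands.
- The arm moves only by the tool send_rows, never from a script. Its argument "deltas" is a list of rows, each a list of 3 entries, a list of its own where there are three numbers: the turn, a rotation vector about the tool's x, y, z in units of 5 degrees (1.0 is 5 degrees), then the shift along the tool's x, y, z in units of 60 mm (1.0 is 60 mm), then the opening, from -1 (shut) to 1 (fully open). A call has 1 to 12 rows; each row is the pose to reach, as a shift and turn from the pose measured when the call began, along the tool's axes at that moment; what a row does not reach only later rows make up. A row lasts 1/8 s, in which the tool goes at most 62.5 mm and 10.7 degrees, less where a joint would pass 70% of its speed; a pose out of reach is approached as far as the arm can. A call with a gripper value outside its range is refused whole. The fingers move at their own pace and stop on an object; "grip_force" is the grip in N (left out, the last holds). Time passes only in rows, so rows that repeat a pose let the fingers close. It gives the time, the measured TCP pose, the force and the opening at its end, in the units of the state.
- monitor.state(): the state, without advancing time (a new reading comes with each control period).
- imaging.snapshot(name): name is "scene" or "side" or "wrist"; returns a dict with "img" (480x640x3 uint8, red, green, blue), "fov_y" (degrees; the focal length in pixels is half the picture's height over the tangent of half this angle, whatever the lens; pixels are square), "cx", "cy" (the principal point, pixels), "D" ([k1, k2, p1, p2, k3] as OpenCV has them; the pictures are not rectified), "position" and "rotation" of the camera in the world. Camera axes: x right, y up, looking along -z (the intrinsics and any distortion apply to the point x, -y, -z); pixel columns grow to the right and rows downward; lengths in m; the calibration is good to about 2 mm. A picture is of the moment at which its call begins. There is no depth.
- workorder.sign_off(): hands the job in, once; it reports no verdict.
The state is a dict: "clock": time; "joints": joint angles; "qvel": joint speeds; "effort": joint torques, N m; "tool_pos": TCP position; "tcp_rot": TCP orientation; "contact_force": force on the tool from outside, world axes, zero at the start; "torque": the same for the moment, N m; "finger_gap": finger opening in m.
Only numpy, scipy, OpenCV 4.12 (cv2) and the standard library are available. Lean on these libraries where they do the work, as an engineer would, in place of code of your own. Each camera call takes 0.05 s, during which the arm holds its last target.

TASK

The horizontal soil-sample extruder's clevis pin must be locked before use. Take the large R-clip out of the wooden rack and push it straight down onto the free end of the pin, its straight leg through the cross-hole and its bent leg over the side of the pin, until it is fully home; then let go. Leave the small R-clip and the plain U-pin standing in the rack.

Things in the scene. Friction and masses are not known exactly. Their poses are not given: they have to be found in the camera images.
- clip: Large R-clip of 8 mm steel wire, 121 mm tall, upright in a rack pocket. Origin on the straight leg's axis, 44 mm above its tip: belongs mid-pin. z up, y towards the bent leg (25 mm off), x square to its flat. Head: coil 33 mm across, 16 mm thick along x, centre 60 mm above origin, 12.5 mm along y: grip it. Sprung bent leg has a waist 24 mm below origin; 5-15 N forces it over the pin. 130 g.
- cross_hole (a point): Centre of the cross-hole in the pin, a fixed level steel shaft 40 mm thick, axis 90 mm above the table. x along the shaft to its free end (35 mm off), z up. The vertical through-hole is 16 mm along the shaft by 11 mm across, its mouth flared to 14. Clevis cheek from 50 mm towards -x, top 122 mm above the table; beyond it a red ram towards -y, top 142 mm. The bent leg may go on either side of the pin.
- small_clip: Small R-clip of 6 mm wire, 82 mm tall, same form and axes, in another pocket; not to be used. Origin 30 mm above its leg's tip. The wooden rack is 55 mm high with three pockets in a row, 72 mm apart, each 45 mm deep, 42 mm long and 13 mm wide; which piece is in which varies.
- u_pin: Plain U-shaped pin of 8 mm wire, two straight legs 26 mm apart and no coil, 121 mm tall, in another pocket of the rack; not to be used. Origin on one leg's axis, 44 mm above its tip; y points to the other leg, z up.
Not all that is in view belongs to the job. What is shaped like the clip but purple or turquoise is not meant.

How it is judged:
At the end, for the whole second after the job is handed in: The large R-clip sits on the pin, at rest and let go: its origin within 12 mm of the middle of the cross-hole (so that the straight leg is through and the waist of the bent leg has closed under the pin), its leg within 15 degrees of vertical and its flat square to the pin within 20 degrees (distance between clip and cross_hole below 0.012 m and angle between the z axis of clip and the z axis of cross_hole, either way round below 0.26 rad and angle between the x axis of clip and the x axis of cross_hole, either way round below 0.35 rad and linear speed of clip below 0.02 m/s and angular speed of clip below 0.2 rad/s); the robot touches nothing.
It fails at once if the small R-clip is taken out of its place in the rack (moved more than 30 mm) (distance of small_clip from where it was at the start of the episode above 0.03 m).
It fails at once if the U-pin is taken out of its place in the rack (moved more than 30 mm) (distance of u_pin from where it was at the start of the episode above 0.03 m).
It also fails if it takes over 43 s, if anything falls off the work surface, if the arm or the gripper's body presses on something with over 40 N, if the wrist force passes 120 N, or if a joint passes its speed limit or range.

## Working session

There is one attempt and no reset: what is moved stays moved. The work goes in short steps, Python scripts to look and compute and a tool call to move; the robot and the scene stay as the last step left them, time stands still between calls to the robot, and variables do not carry over. Pictures are saved under pics/ and viewed, and the job is handed in when it is done.

Besides the shell and the picture viewer there is one more tool, called after "Request:" by a JSON object that holds its "api" and its "payload", one argument or row to a line. send_rows: Moves the arm, as the interface text tells. Its arguments: {"type":"object","properties":{"deltas":{"type":"array"},"grip_force":{"type":"number"}},"required":["deltas"]}

```bash
mkdir -p pics; python3 - <<'E'
from rig import monitor, imaging, workorder, robot
import cv2, pickle
print(monitor.state())
d={}
for n in("scene","side","wrist"):
    s=imaging.snapshot(n); d[n]=s
    cv2.imwrite(f"pics/{n}0.png",s["img"][:,:,::-1])
    print(n,{k:v for k,v in s.items() if k!="img"})
pickle.dump(d,open("s0.pkl","wb"))
E
```

```text
{'clock': 0.0, 'joints': array([-1.35709833e+00,  8.79582540e-02,  1.37229533e+00,  1.77124407e-05,
        1.68359007e+00, -1.03128486e-01]), 'qvel': array([-0.00035337,  0.00031083, -0.00127338, -0.00088928,  0.00203214,
        0.00026379]), 'effort': array([ 1.56624592e-04, -3.51869595e+01, -3.13272679e+01, -1.45164236e-04,
        1.07577676e-02, -1.00198599e-05]), 'tool_pos': array([ 0.17122961, -0.52212087,  0.22491652]), 'tcp_rot': array([-3.10003540e+00, -4.95239347e-01,  1.67652626e-04]), 'contact_force': array([-0.79491622, -0.67111935, -0.16261599]), 'torque': array([-0.02887084, -0.00127752,  0.04446278]), 'finger_gap': 0.08526189358178862}
scene {'fov_y': 57.70633204415768, 'cx': 323.76725275385263, 'cy': 244.69112109481173, 'D': array([-0.05566933,  0.        ,  0.        ,  0.        ,  0.        ]), 'position': array([0.89586544, 0.38284222, 0.65238276]), 'rotation': array([0.41270426, 0.87315409, 2.16341753])}
side {'fov_y': 43.119095529807325, 'cx': 319.75193623120464, 'cy': 234.97517558453782, 'D': array([-0.07910436,  0.        ,  0.        ,  0.        ,  0.        ]), 'position': array([-0.00185052,  0.6639882 ,  0.67706868]), 'rotation': array([ 0.41287865, -1.13037708, -2.21837465])}
wrist {'fov_y': 68.10179463467347, 'cx': 318.976679677786, 'cy': 239.65195488876859, 'D': array([-0.02904662,  0.        ,  0.        ,  0.        ,  0.        ]), 'position': array([ 0.23999759, -0.4997243 ,  0.37333285]), 'rotation': array([-0.24669428,  0.18044229, -1.24480616])}
```

View pics/scene0.png

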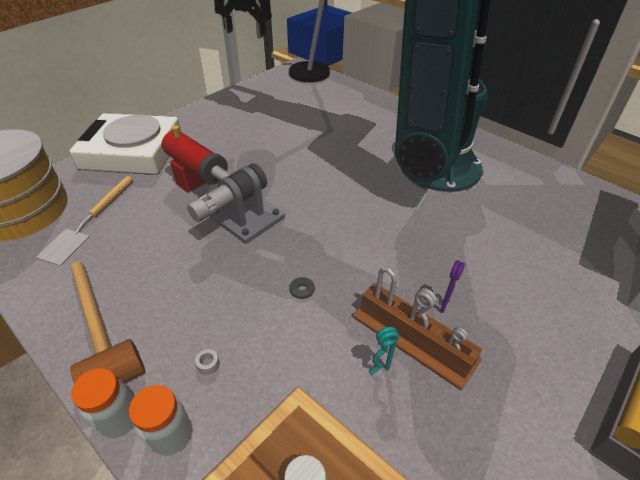

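View pics/side0.png

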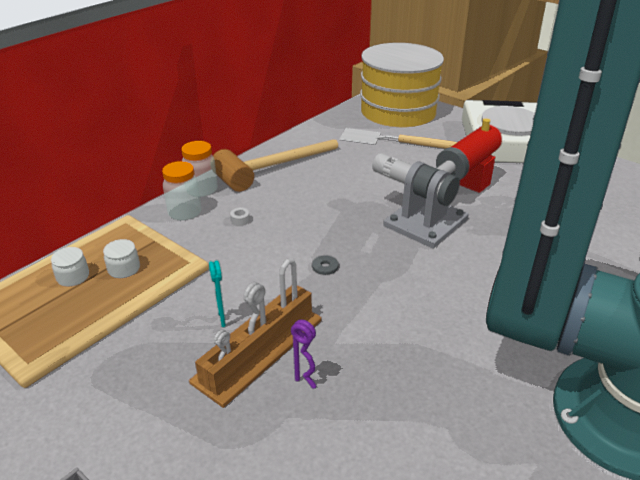

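View pics/wrist0.png

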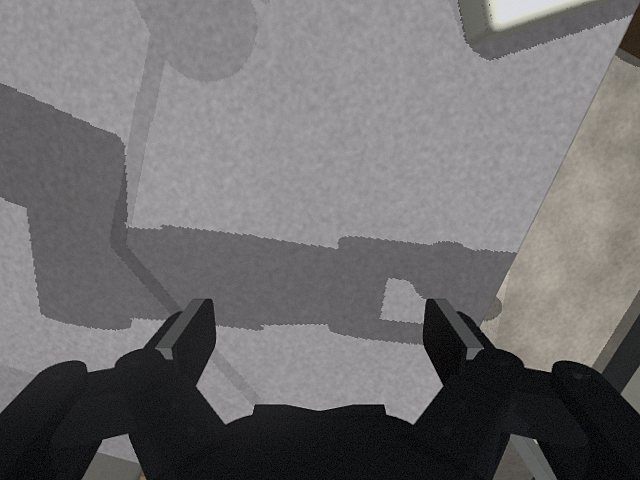

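The scene view has the rack at about (415,335), with the large clip in the middle pocket (coil at about 425,297). The U-pin is at (387,285) and the small clip at (458,340). The pin's free end is at about (200,208). In the side view the large clip's coil is at (256,293) and the pin's free end at (380,162). Next I'll zoom in.

```bash
cat > h.py <<'E'
import numpy as np, cv2, pickle
from scipy.spatial.transform import Rotation as R
def K(s):
    f=240/np.tan(np.radians(s["fov_y"])/2); return np.array([[f,0,s["cx"]],[0,f,s["cy"]],[0,0,1.]])
F=np.diag([1.,-1,-1])
def ray(s,uv):
    p=cv2.undistortPoints(np.array([[uv]],float),K(s),s["D"])[0,0]
    d=R.from_rotvec(s["rotation"]).as_matrix()@F@np.array([p[0],p[1],1]); return s["position"],d/np.linalg.norm(d)
def proj(s,P):
    P=np.atleast_2d(P); Rc=F@R.from_rotvec(s["rotation"]).as_matrix().T
    return cv2.projectPoints(P.astype(float),cv2.Rodrigues(Rc)[0],-Rc@s["position"],K(s),s["D"])[0][:,0]
def tri(obs):
    A=np.zeros((3,3));b=np.zeros(3);rs=[ray(*o) for o in obs]
    for c,d in rs:
        M=np.eye(3)-np.outer(d,d);A+=M;b+=M@c
    X=np.linalg.solve(A,b);return X,[np.linalg.norm(np.cross(X-c,d)) for c,d in rs]
def atz(s,uv,z):
    c,d=ray(s,uv);return c+d*(z-c[2])/d[2]
def crop(s,x0,y0,x1,y1,k,name):
    im=cv2.resize(s["img"][y0:y1,x0:x1],None,fx=k,fy=k,interpolation=cv2.INTER_CUBIC)
    for x in range((x0+19)//20*20,x1,20):cv2.putText(im,str(x),((x-x0)*k,10),0,.35,(255,0,0));cv2.line(im,((x-x0)*k,12),((x-x0)*k,18),(255,0,0))
    for y in range((y0+19)//20*20,y1,20):cv2.putText(im,str(y),(0,(y-y0)*k),0,.35,(255,0,0))
    cv2.imwrite("pics/"+name,im[:,:,::-1])
E
python3 - <<'E'
from h import *
d=pickle.load(open("s0.pkl","rb"))
crop(d["scene"],340,250,490,390,5,"a1.png");crop(d["side"],180,240,340,410,4,"a2.png")
crop(d["scene"],150,120,310,240,5,"a3.png");crop(d["side"],360,110,510,250,5,"a4.png")
E
```

```text
(no output)
```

View pics/a1.png

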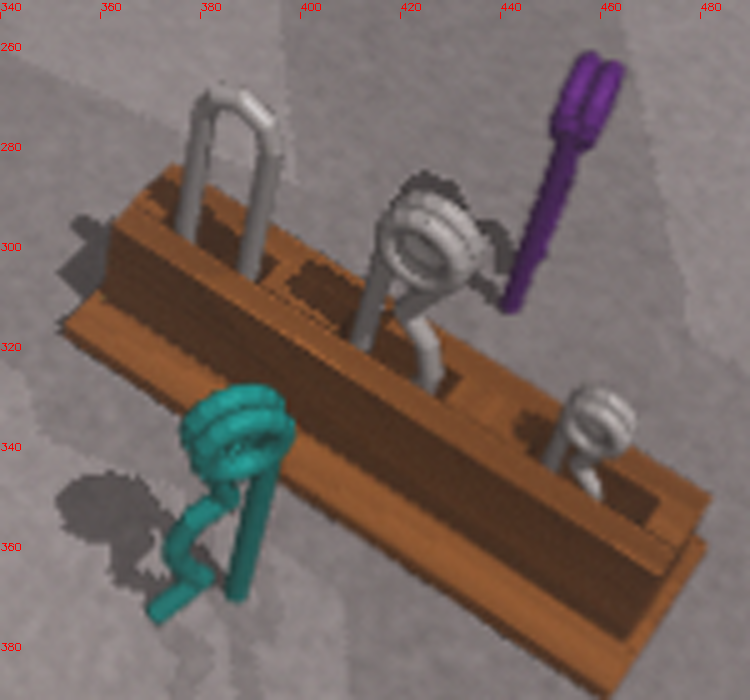

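View pics/a2.png

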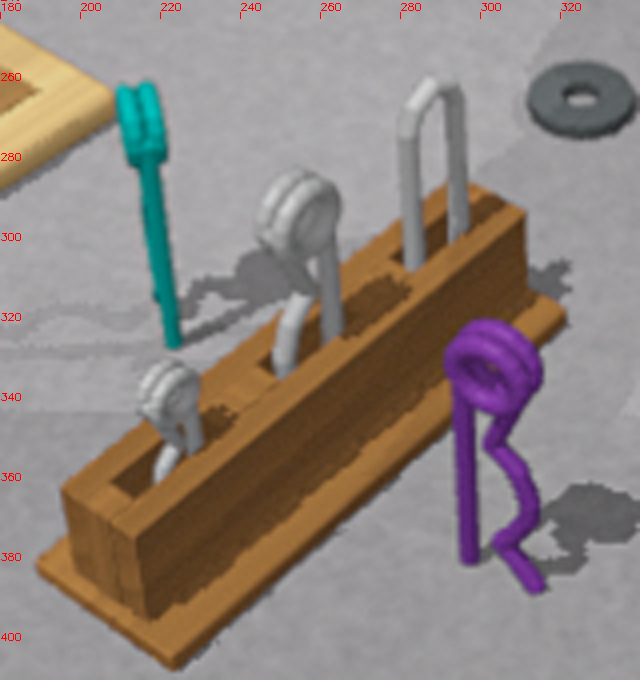

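View pics/a3.png

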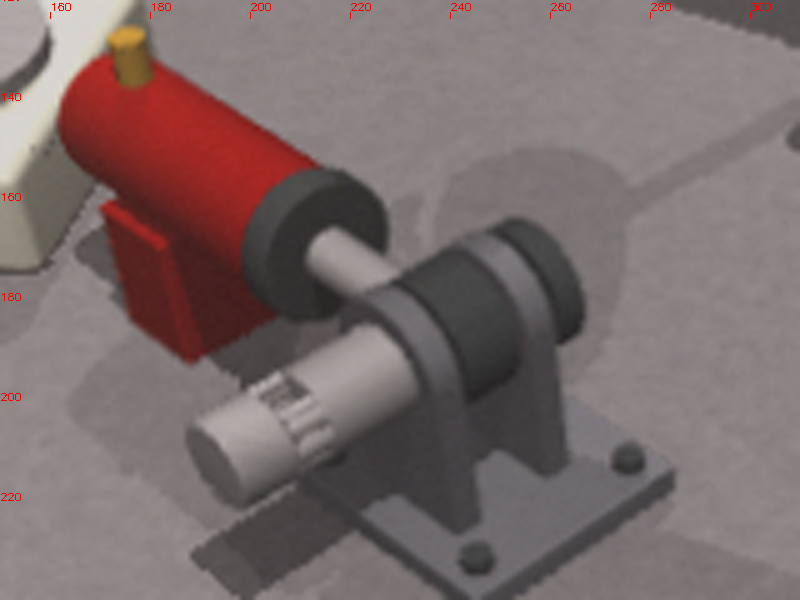

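View pics/a4.png

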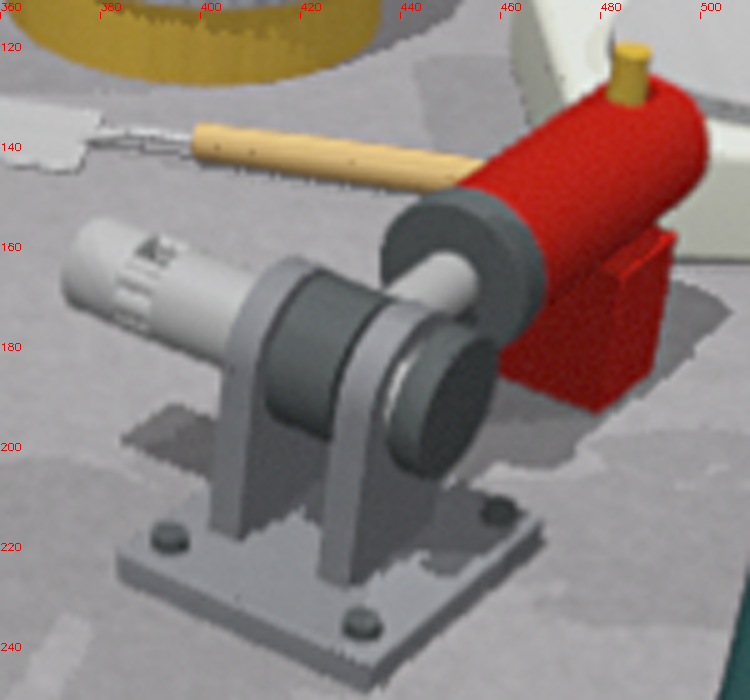

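```bash
python3 - <<'E'
from h import *
d=pickle.load(open("s0.pkl","rb"));a,b=d["scene"],d["side"]
for n,u,v in [("coil",(426.6,298.6),(254.5,292.5)),("hole",(206.5,198),(391,160)),("pinendtop?",(190,204),(379,154)),
 ("U_t",(362,294.4),(300,286)),("U_p",(375,283),(311,292.5)),("S_t",(473,365),(196,362.5)),("S_p",(482,349),(213,375)),
 ("smallcoil",(460,334.5),(221,340)),("utop",(384.5,268),(287,260)),("turqtop",(387.5,328),(215,262)),("purptop",(458,261),(303,321)),("turqcoil",(387.5,337),(215,270)),("purpcoil",(457.5,270),(303,332)),("ramtop",(175,127),(486,120)),
 ]:
    X,r=tri([(a,u),(b,v)]);print(n,X.round(4),np.round(r,4))
print("hole@z.11",atz(a,(206.5,198),.11),atz(b,(391,160),.11))
E
```

```text
coil [0.4774 0.2353 0.1161] [0.0005 0.0005]
hole [ 0.5539 -0.2129  0.1101] [0.0017 0.0017]
pinendtop? [ 0.5868 -0.2205  0.1097] [0.0029 0.0029]
U_t [0.492  0.1259 0.047 ] [0.0011 0.0011]
U_p [0.4626 0.132  0.0552] [0.0001 0.0001]
S_t [0.49   0.3414 0.0538] [0.0003 0.0003]
S_p [0.4557 0.3398 0.0537] [0.0011 0.0011]
smallcoil [0.4746 0.3039 0.0796] [0.0015 0.0015]
utop [0.4823 0.1585 0.128 ] [0.0032 0.0032]
turqtop [0.5663 0.2255 0.1209] [0.0019 0.0019]
purptop [0.3832 0.237  0.1237] [0.0023 0.0023]
turqcoil [0.5681 0.2281 0.1048] [0.0001 0.0001]
purpcoil [0.3826 0.2399 0.1047] [0.0008 0.0008]
ramtop [ 0.4687 -0.4292  0.1426] [0.0015 0.0015]
hole@z.11 [ 0.55272355 -0.21549163  0.11      ] [ 0.55304741 -0.21003833  0.11      ]
```

```bash
cat >> h.py <<'E'
def Rt(az):  # tool down, tool y azimuth az (deg)
    a=np.radians(az);y=np.array([np.cos(a),np.sin(a),0]);z=np.array([0,0,-1.]);return np.column_stack([np.cross(y,z),y,z])
def delta(st,p,az):
    R0=R.from_rotvec(st["tcp_rot"]).as_matrix()
    rv=R.from_matrix(R0.T@Rt(az)).as_rotvec()
    return np.degrees(rv)/5, R0.T@(np.array(p)-st["tool_pos"])/.06
def mount(st,s):
    R0=R.from_rotvec(st["tcp_rot"]).as_matrix();return R0.T@(s["position"]-st["tool_pos"]),R0.T@R.from_rotvec(s["rotation"]).as_matrix()
def vcam(m,s,p,az):
    v=dict(s);v["position"]=np.array(p)+Rt(az)@m[0];v["rotation"]=R.from_matrix(Rt(az)@m[1]).as_rotvec();return v
E
python3 - <<'E'
from h import *
from rig import monitor
st=monitor.state()
d=pickle.load(open("s0.pkl","rb"));m=mount(st,d["wrist"]);print(m)
R0=R.from_rotvec(st["tcp_rot"]).as_matrix();print("yaz",np.degrees(np.arctan2(R0[1,1],R0[0,1])))
for p,az in [((.53,-.27,.28),-15),((.53,-.30,.28),-15),((.53,-.33,.28),-15)]:
    print(p,delta(st,p,az),proj(vcam(m,d["wrist"],p,az),[[.554,-.213,.11],[.587,-.22,.11]]))
for p in [(.477,.13,.26),(.477,.16,.26)]:
    print(p,proj(vcam(m,d["wrist"],p,0),[[.477,.235,.114],[.477,.13,.055],[.477,.34,.055]]))
E
```

```text
(array([ 0.07238977, -0.00025312, -0.14815261]), array([[-2.26352511e-05,  9.59294426e-01,  2.82407868e-01],
       [ 9.99999891e-01,  1.53367852e-04, -4.40815184e-04],
       [-4.66183837e-04,  2.82407828e-01, -9.59294325e-01]]))
yaz -71.84939284722616
(0.53, -0.27, 0.28) (array([ -0.01745897,  -0.01197784, -11.36987737]), array([ 6.99178793, -2.13402445, -0.90882841])) [[328.7872293  148.63135458]
 [367.55785258 146.57308394]]
(0.53, -0.3, 0.28) (array([ -0.01745897,  -0.01197784, -11.36987737]), array([ 6.83603016, -1.65890471, -0.90969504])) [[319.88359054 113.54616175]
 [359.63866876 111.38561   ]]
(0.53, -0.33, 0.28) (array([ -0.01745897,  -0.01197784, -11.36987737]), array([ 6.68027238, -1.18378497, -0.91056168])) [[310.52023034  76.73708159]
 [351.28139787  74.45885116]]
(0.477, 0.13, 0.26) [[319.12585869  91.63590918]
 [319.06576005 209.71277356]
 [319.07601528 -29.99785483]]
(0.477, 0.16, 0.26) [[319.12257332 131.9602289 ]
 [319.06438129 238.19240776]
 [319.07452645   8.86390338]]
```

Request:
{"api": "send_rows", "payload": {
  "deltas": [
    [[0,0,-2],[0.8,-0.3,-0.9],1],
    [[0,0,-3.5],[1.7,-0.6,-0.9],1],
    [[0,0,-5],[2.6,-0.9,-0.9],1],
    [[0,0,-6.5],[3.5,-1.3,-0.9],1],
    [[0,0,-8],[4.4,-1.6,-0.9],1],
    [[0,0,-9.5],[5.3,-1.9,-0.9],1],
    [[0,0,-11],[6.2,-2.3,-0.9],1],
    [[0,0,-11.4],[7.15,-2.6,-0.9],1],
    [[0,0,-11.4],[7.15,-2.6,-0.9],1],
    [[0,0,-11.4],[7.15,-2.6,-0.9],1]
  ]
}}

```text
clock: 1.4
tool_pos: [0.53, -0.2405, 0.2789]
tcp_rot: [-2.488, -1.914, 0.001]
contact_force: [0.1, -0.1, -0.9]
finger_gap: 0.0855
```

```bash
python3 - <<'E'
from h import *
from rig import monitor,imaging
s=imaging.snapshot("wrist");st=monitor.state();print(st["tool_pos"],st["tcp_rot"],s["position"])
pickle.dump((s,st),open("w1.pkl","wb"))
crop(s,180,60,460,260,3,"w1.png");cv2.imwrite("pics/w1f.png",s["img"][:,:,::-1])
print(proj(s,[[.554,-.213,.11],[.587,-.22,.11]]))
E
```

```text
[ 0.52961297 -0.24107982  0.27928741] [-2.48932737e+00 -1.91313243e+00  1.91424123e-04] [ 0.54924808 -0.17107974  0.42731979]
[[337.06898842 181.58079714]
 [375.01858414 179.72487569]]
```

View pics/w1.png

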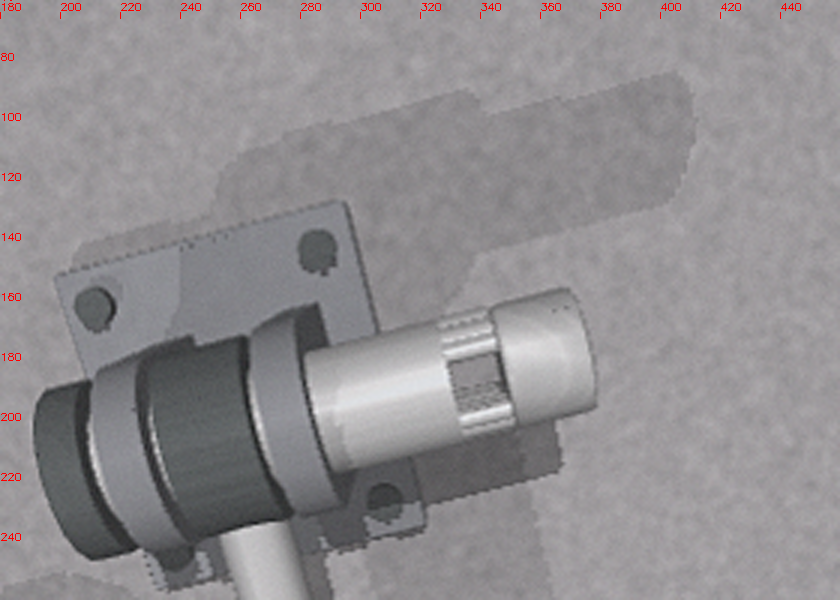

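```bash
cat > pin.py <<'E'
from h import *
from scipy.optimize import least_squares
s,st=pickle.load(open("w1.pkl","rb"));d=pickle.load(open("s0.pkl","rb"))
g=cv2.cvtColor(s["img"],cv2.COLOR_RGB2GRAY)
top=[(320,350),(420,325),(520,299),(550,291)];bot=[(360,467),(430,449),(540,418),(580,408)]
E=[(180+x/3,60+y/3) for x,y in top+bot]
rays=[ray(s,e) for e in E];rh=ray(s,(180+478/3,60+386/3))
def f(q,z=.09):
    x,y,a=q;A=np.array([x,y,z]);u=np.array([np.cos(a),np.sin(a),0])
    r=[]
    for c,dd in rays:
        n=np.cross(dd,u);r.append(abs((A-c)@n)/np.linalg.norm(n)-.02)
    h=A+[0,0,.0195];c,dd=rh;t=(h[2]-c[2])/dd[2];e=c+t*dd-h
    return np.r_[r,e@u*2,0.3*(e@np.array([-u[1],u[0],0]))]
for z in(.088,.09,.092):
    o=least_squares(f,[.554,-.213,-.1],args=(z,));print(z,o.x[:2],np.degrees(o.x[2]),(o.fun*1000).round(2))
o=least_squares(f,[.554,-.213,-.1])
x,y,a=o.x
print(atz(s,(180+478/3,60+386/3),.1095))
for n in("scene","side"): print(n,proj(d[n],[[x,y,.11]]))
u=np.array([np.cos(a),np.sin(a),0]);v=np.array([-u[1],u[0],0])
fp=[np.array([x,y,.09])+.035*u+.02*(np.cos(t)*v+np.sin(t)*np.array([0,0,1])) for t in np.linspace(0,6.28,9)]
print("endface scene",proj(d["scene"],fp).round(1).tolist());print("side",proj(d["side"],fp).round(1).tolist())
E
python3 pin.py
```

```text
0.088 [ 0.55446834 -0.21897166] -0.06599923298972733 [-0.33 -0.86 -1.05 -1.04 -0.51 -0.47 -1.27 -1.17  0.   -0.31]
0.09 [ 0.55443579 -0.21869043] -0.07204735501444119 [-0.45 -0.97 -1.16 -1.15 -0.62 -0.59 -1.39 -1.29  0.   -0.31]
0.092 [ 0.55440323 -0.2184092 ] -0.07823150853379968 [-0.57 -1.08 -1.27 -1.26 -0.73 -0.7  -1.5  -1.4  -0.   -0.3 ]
[ 0.5544345 -0.2197143  0.1095   ]
scene [[204.77779035 197.70597281]]
side [[392.94754469 158.10722007]]
endface scene [[198.3, 218.9], [195.1, 212.0], [190.0, 206.4], [186.2, 205.4], [185.9, 209.6], [189.2, 216.4], [194.1, 221.8], [197.9, 223.0], [198.3, 219.0]]
side [[371.7, 165.3], [373.8, 157.8], [378.2, 152.5], [382.2, 152.6], [383.5, 157.8], [381.4, 165.0], [377.1, 170.3], [373.1, 170.5], [371.7, 165.4]]
```

The wrist view shows the hole mouth at about pixel (339,188). The shaft runs nearly along world +x, with its free end at (375,175). Next I'll go to the rack.

```bash
python3 - <<'E'
from h import *
from rig import monitor
st=monitor.state()
print(delta(st,(.477,.16,.27),0))
E
```

```text
(array([-0.01752133, -0.01553956, -2.98259966]), array([ 6.23365766, -2.56738886,  0.16624731]))
```

Request:
{"api": "send_rows", "payload": {
  "deltas": [
    [[0,0,-0.5],[0.9,-0.35,0],1],
    [[0,0,-1],[1.8,-0.75,0],1],
    [[0,0,-1.5],[2.7,-1.1,0],1],
    [[0,0,-2],[3.6,-1.5,0],1],
    [[0,0,-2.5],[4.5,-1.85,0],1],
    [[0,0,-3],[5.4,-2.2,0.1],1],
    [[0,0,-3],[6.23,-2.57,0.17],1],
    [[0,0,-3],[6.23,-2.57,0.17],1],
    [[0,0,-3],[6.23,-2.57,0.17],1]
  ]
}}

```text
clock: 2.58
tool_pos: [0.4768, 0.1584, 0.2701]
tcp_rot: [-2.221, -2.221, -0.0]
contact_force: [-0.6, -0.2, 0.4]
finger_gap: 0.0853
```

```bash
python3 - <<'E'
from h import *
from rig import monitor,imaging
s=imaging.snapshot("wrist");st=monitor.state();print(st["tool_pos"],st["tcp_rot"],s["position"],st["joints"])
pickle.dump((s,st),open("w2.pkl","wb"))
crop(s,200,0,440,270,3,"w2.png")
print(proj(s,[[.4774,.2353,.1161]]))
E
```

```text
[0.47705284 0.15810072 0.2700861 ] [-2.22187246e+00 -2.21941648e+00 -3.76985995e-04] [0.47757079 0.23038625 0.41839025] [ 2.06448723e-01 -2.31063918e-02  1.39781861e+00  1.09570546e-03
  1.76729519e+00  2.07768399e-01]
[[319.15629473 129.29564986]]
```

View pics/w2.png

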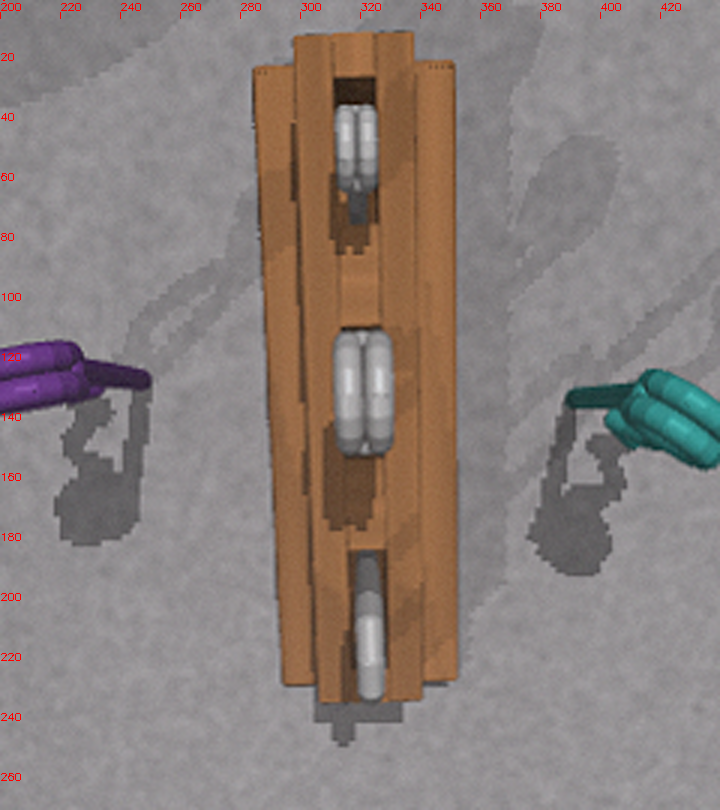

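The wrist view shows the large clip's coil at about (321,131). The small clip is above it in the picture at (319,50) and the U-pin below it at (323,215). This agrees with my triangulation.

```bash
python3 - <<'E'
from h import *
from rig import monitor
s,st=pickle.load(open("w2.pkl","rb"));d=pickle.load(open("s0.pkl","rb"))
print(atz(s,(321,130.7),.116))
print(tri([(s,(321,130.7)),(d["scene"],(426.6,298.6)),(d["side"],(254.5,292.5))]))
st=monitor.state()
for p in [(.478,.235,.20),(.478,.235,.114)]:print(delta(st,p,1))
E
```

```text
[0.4789046  0.23420079 0.116     ]
(array([0.47809755, 0.23482507, 0.1158809 ]), [np.float64(0.0010198116646180403), np.float64(0.001017699662285623), np.float64(0.0004740879650486195)])
(array([-0.00708673, -0.01113667, -0.21267354]), array([1.28054227, 0.01510183, 1.16933001]))
(array([-0.00708673, -0.01113667, -0.21267354]), array([1.27915758, 0.01600113, 2.60266239]))
```

Request:
{"api": "send_rows", "payload": {
  "deltas": [
    [[0,0,-0.2],[0.7,0.015,0.5],0.2],
    [[0,0,-0.2],[1.28,0.015,1.0],0.2],
    [[0,0,-0.2],[1.28,0.015,1.2],0.2],
    [[0,0,-0.2],[1.28,0.015,1.6],0.2],
    [[0,0,-0.2],[1.28,0.015,2.0],0.2],
    [[0,0,-0.2],[1.28,0.015,2.4],0.2],
    [[0,0,-0.2],[1.28,0.015,2.6],0.2],
    [[0,0,-0.2],[1.28,0.015,2.6],0.2],
    [[0,0,-0.2],[1.28,0.015,2.6],0.2]
  ],
  "grip_force": 80
}}

```text
clock: 3.75
tool_pos: [0.4789, 0.2348, 0.1156]
tcp_rot: [2.204, 2.239, 0.004]
contact_force: [-0.3, 0.5, 0.4]
finger_gap: 0.0513
```

```bash
python3 - <<'E'
from h import *
from rig import monitor,imaging
s=imaging.snapshot("wrist");b=imaging.snapshot("side");st=monitor.state();print(st["tool_pos"],st["contact_force"],st["finger_gap"])
cv2.imwrite("pics/w3.png",s["img"][:,:,::-1]);crop(b,160,180,360,380,3,"b3.png")
E
```

```text
[0.47881098 0.23511342 0.11560603] [0.46785256 0.49565134 0.59371891] 0.05129899893413247
```

View pics/w3.png

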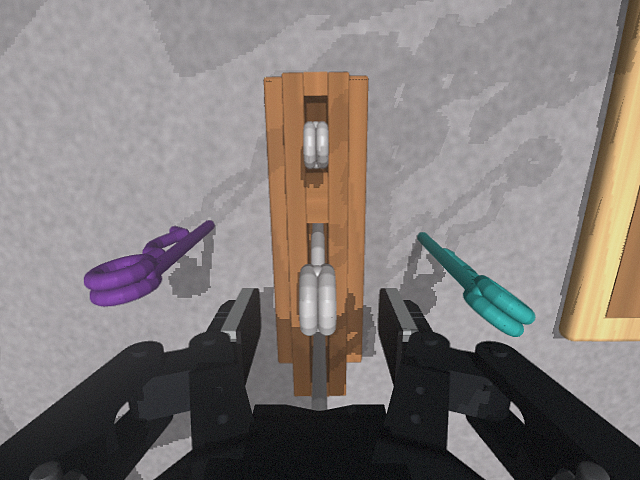

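View pics/b3.png

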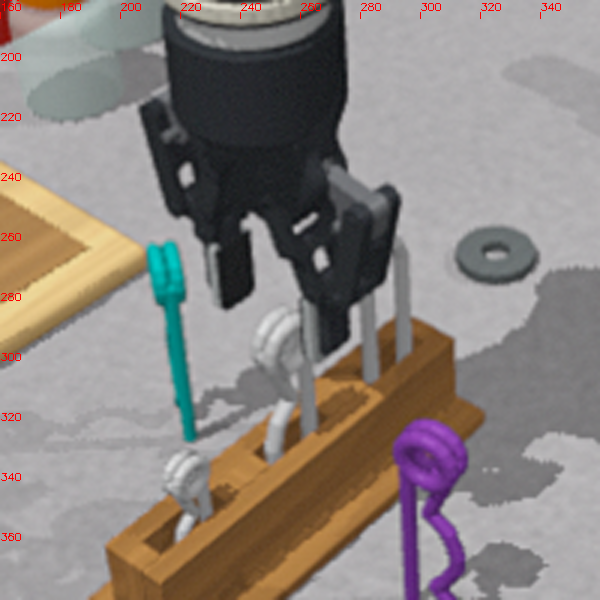

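```bash
python3 - <<'E'
from h import *
from rig import monitor,imaging
st=monitor.state();s=imaging.snapshot("wrist");b=imaging.snapshot("side");a=imaging.snapshot("scene")
p=st["tool_pos"]
for dz in(.017,0,-.002): print(dz,[proj(c,[p-[0,0,dz]]).round(1)[0] for c in (s,b,a)])
print("coil by tri",[proj(c,[[.478,.2348,.1159]]).round(1)[0] for c in (s,b,a)])
crop(a,340,180,500,340,4,"a5.png")
crop(b,200,200,330,350,5,"b5.png")
E
```

```text
0.017 [array([317.8, 284.2]), array([254.5, 301.5]), array([423.8, 305.5])]
0 [array([317.7, 299.1]), array([253.7, 292.5]), array([425.8, 299. ])]
-0.002 [array([317.7, 301. ]), array([253.6, 291.4]), array([426.1, 298.2])]
coil by tri [array([315.9, 299.9]), array([254.2, 292.5]), array([426. , 298.4])]
```

View pics/a5.png

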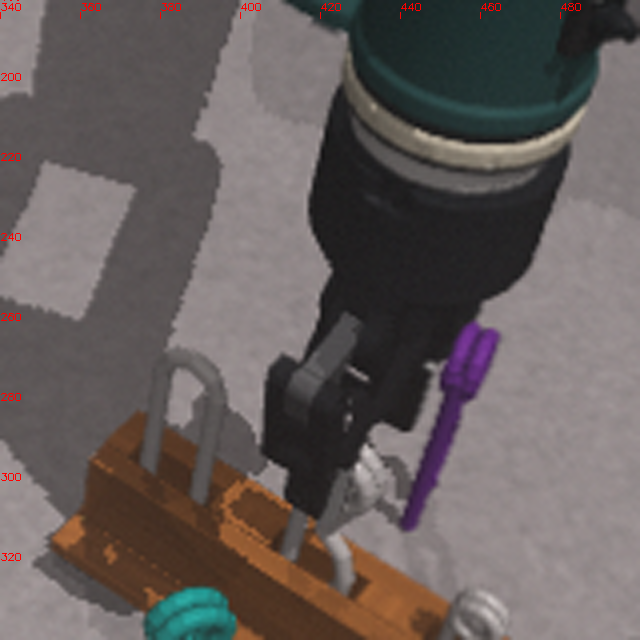

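View pics/b5.png

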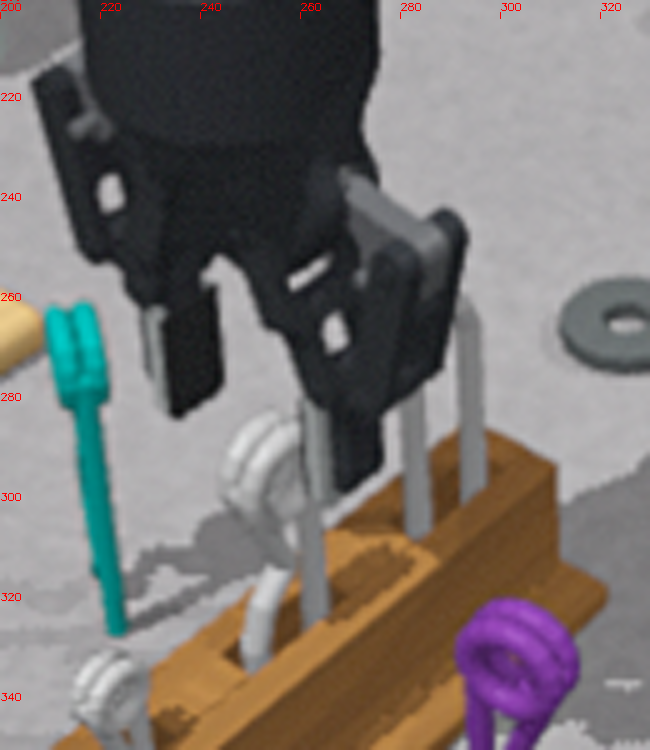

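The grasp point projects onto the coil in all three views, so I'll close the gripper 2 mm lower.

Request:
{"api": "send_rows", "payload": {
  "deltas": [
    [[0,0,0],[0,0,0.03],0.2],
    [[0,0,0],[0,0,0.03],-0.3],
    [[0,0,0],[0,0,0.03],-1],
    [[0,0,0],[0,0,0.03],-1],
    [[0,0,0],[0,0,0.03],-1],
    [[0,0,0],[0,0,0.03],-1],
    [[0,0,0],[0,0,0.03],-1]
  ],
  "grip_force": 80
}}

```text
clock: 4.88
tool_pos: [0.4784, 0.2353, 0.1133]
tcp_rot: [-2.203, -2.239, -0.003]
contact_force: [-0.5, -0.0, 1.2]
finger_gap: 0.0134
```

Request:
{"api": "send_rows", "payload": {
  "deltas": [
    [[0,0,0],[0,0,-0.2],-1],
    [[0,0,0],[0,0,-0.5],-1],
    [[0,0,0],[0,0,-0.9],-1],
    [[0,0,0],[0,0,-1.4],-1],
    [[0,0,0],[0,0,-2.0],-1],
    [[0,0,0],[0,0,-2.5],-1],
    [[0,0,0],[0,0,-2.5],-1],
    [[0,0,0],[0,0,-2.5],-1]
  ]
}}

```text
clock: 5.88
tool_pos: [0.4779, 0.2349, 0.2625]
tcp_rot: [-2.202, -2.239, -0.001]
contact_force: [0.5, -0.1, -2.2]
finger_gap: 0.0134
```

```bash
python3 - <<'E'
from h import *
from rig import monitor,imaging
s=imaging.snapshot("wrist");b=imaging.snapshot("side");a=imaging.snapshot("scene");st=monitor.state();print(st["tool_pos"],st["contact_force"],st["finger_gap"])
pickle.dump((s,b,a,st),open("g1.pkl","wb"))
cv2.imwrite("pics/w6.png",s["img"][:,:,::-1]);crop(b,180,140,340,340,4,"b6.png");crop(a,340,160,500,340,4,"a6.png")
print(delta(st,(.5544,-.206,.28),0))
E
```

```text
[0.47755607 0.23481512 0.2613029 ] [-0.02989085  0.23344036 -0.64963029] 0.013725927420767772
(array([-0.02769675, -0.00409403,  0.18904975]), array([-7.36692839,  1.158597  , -0.31719483]))
```

View pics/w6.png

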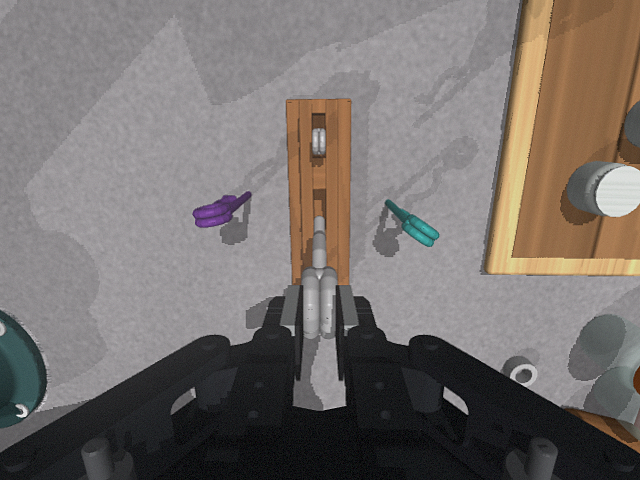

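View pics/b6.png

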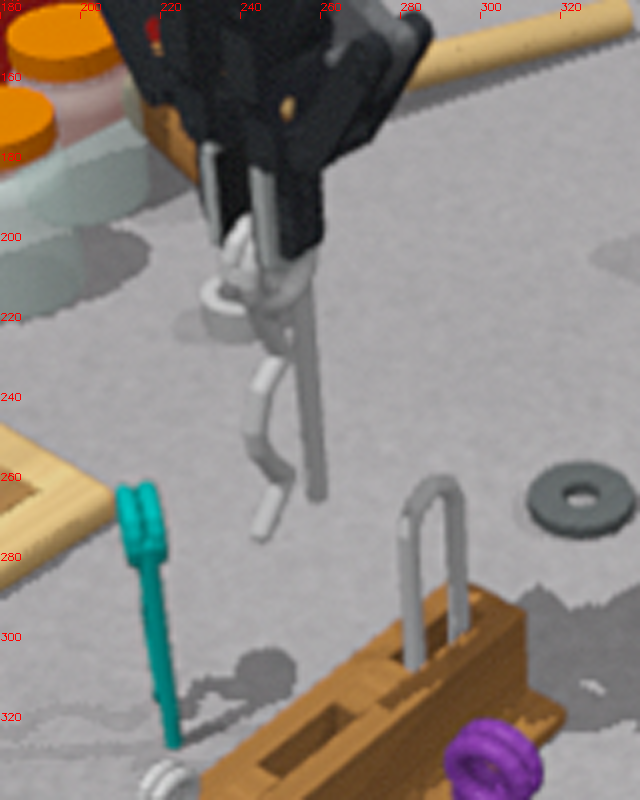

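View pics/a6.png

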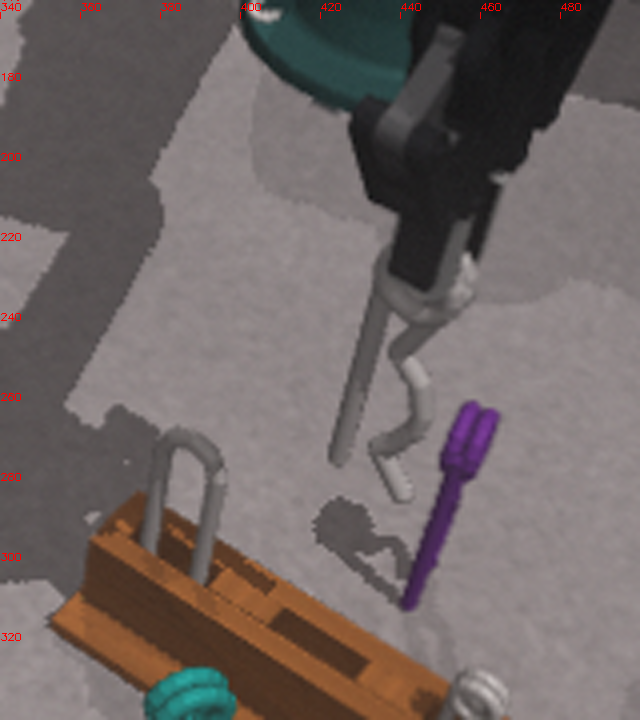

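```bash
python3 - <<'E'
from h import *
s,b,a,st=pickle.load(open("g1.pkl","rb"));R0=R.from_rotvec(st["tcp_rot"]).as_matrix()
for n,u,v in[("tip",(259.2,264.5),(424.5,275.5)),("bent tip",(245.2,274),(440.5,283.5))]:
    X,r=tri([(b,u),(a,v)]);print(n,X,r,R0.T@(X-st["tool_pos"])*1000)
# leg tilt: compare with projected vertical
X,_=tri([(b,(259.2,264.5)),(a,(424.5,275.5))])
for h in(.03,.06): print(proj(b,[X+[0,0,h]]),proj(a,[X+[0,0,h]]))
p=st["tool_pos"]
for c in(b,a):print("expected tip",proj(c,[p+[0,-.0125,-.102]]))
E
```

```text
tip [0.47664233 0.22218136 0.15907839] [np.float64(0.00035900340302081425), np.float64(0.00035900340302074193)] [-12.65551808  -0.87528047 102.22215157]
bent tip [0.47547061 0.24917932 0.16055909] [np.float64(0.0009511508005732754), np.float64(0.0009511508005732833)] [ 14.35864956  -1.6050119  100.75339999]
[[258.03772369 246.75791937]] [[428.39298568 262.24342002]]
[[256.62960942 228.41027085]] [[432.42181095 247.82009889]]
expected tip [[258.83676898 263.96980157]]
expected tip [[424.3906517  276.00807902]]
```

Request:
{"api": "send_rows", "payload": {
  "deltas": [
    [[0,0,0],[-0.7,0.1,-0.3],-1],
    [[0,0,0.1],[-1.6,0.25,-0.3],-1],
    [[0,0,0.2],[-2.5,0.4,-0.3],-1],
    [[0,0,0.2],[-3.4,0.55,-0.3],-1],
    [[0,0,0.2],[-4.3,0.7,-0.3],-1],
    [[0,0,0.2],[-5.2,0.85,-0.3],-1],
    [[0,0,0.2],[-6.1,1.0,-0.3],-1],
    [[0,0,0.2],[-6.9,1.1,-0.2],-1],
    [[0,0,0.2],[-7.35,1.17,0],-1],
    [[0,0,0.2],[-7.35,1.17,0.3],-1],
    [[0,0,0.2],[-7.35,1.17,0.3],-1],
    [[0,0,0.2],[-7.35,1.17,0.3],-1]
  ]
}}

```text
clock: 7.52
tool_pos: [0.555, -0.2038, 0.2431]
tcp_rot: [-2.219, -2.22, 0.002]
contact_force: [-0.9, -0.3, -0.5]
finger_gap: 0.0135
```

```bash
python3 - <<'E'
from h import *
from rig import monitor,imaging
s=imaging.snapshot("wrist");b=imaging.snapshot("side");a=imaging.snapshot("scene");st=monitor.state();print(st["tool_pos"],st["tcp_rot"],st["contact_force"],st["finger_gap"])
pickle.dump((s,b,a,st),open("g2.pkl","wb"))
crop(s,240,150,400,350,4,"w7.png");crop(b,340,50,500,210,5,"b7.png");crop(a,140,80,290,240,5,"a7.png")
E
```

```text
[ 0.55536908 -0.20420941  0.2442218 ] [-2.22094506e+00 -2.22189351e+00  1.14193312e-03] [ 0.36424489 -0.13943445 -1.91164997] 0.01362812009623938
```

View pics/w7.png

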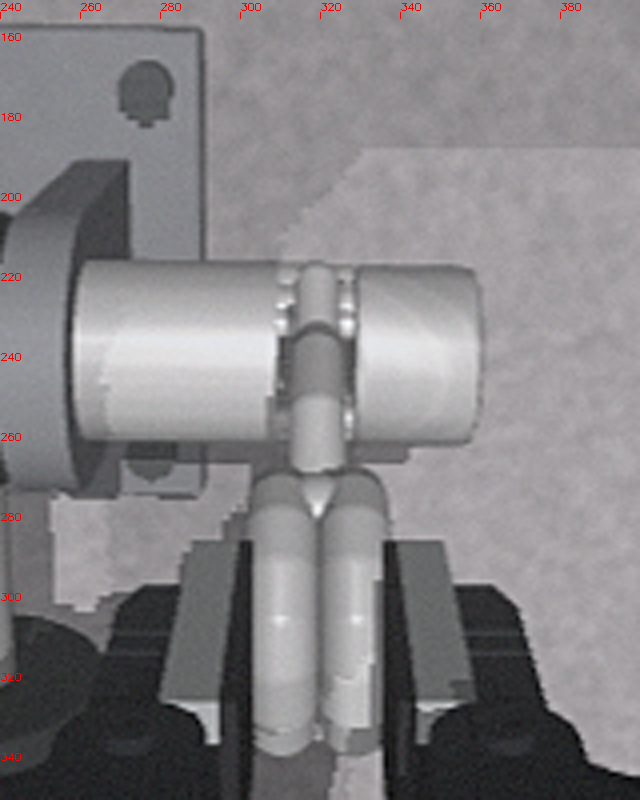

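View pics/b7.png

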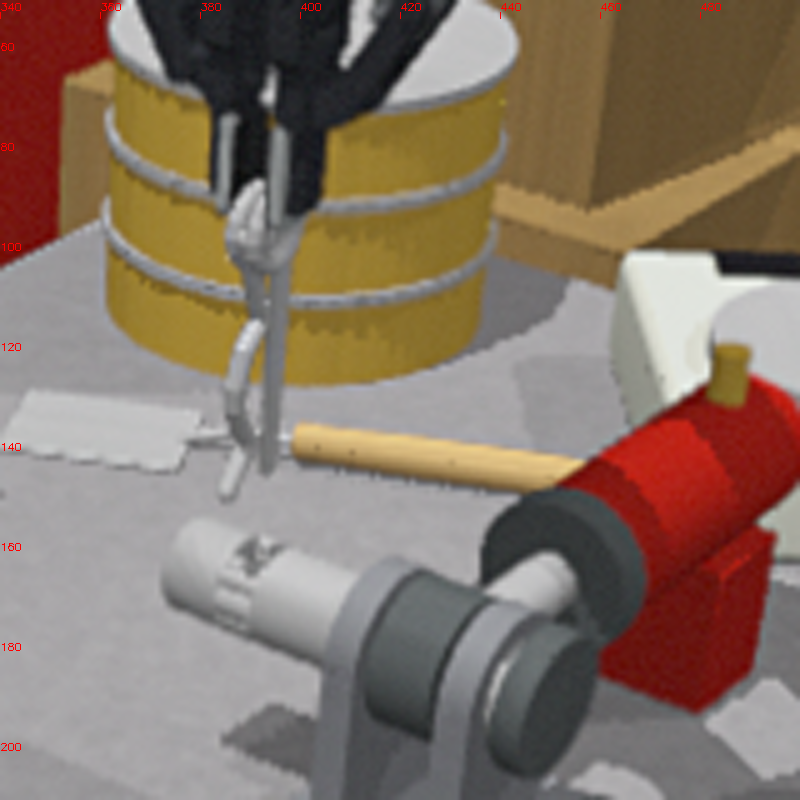

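View pics/a7.png

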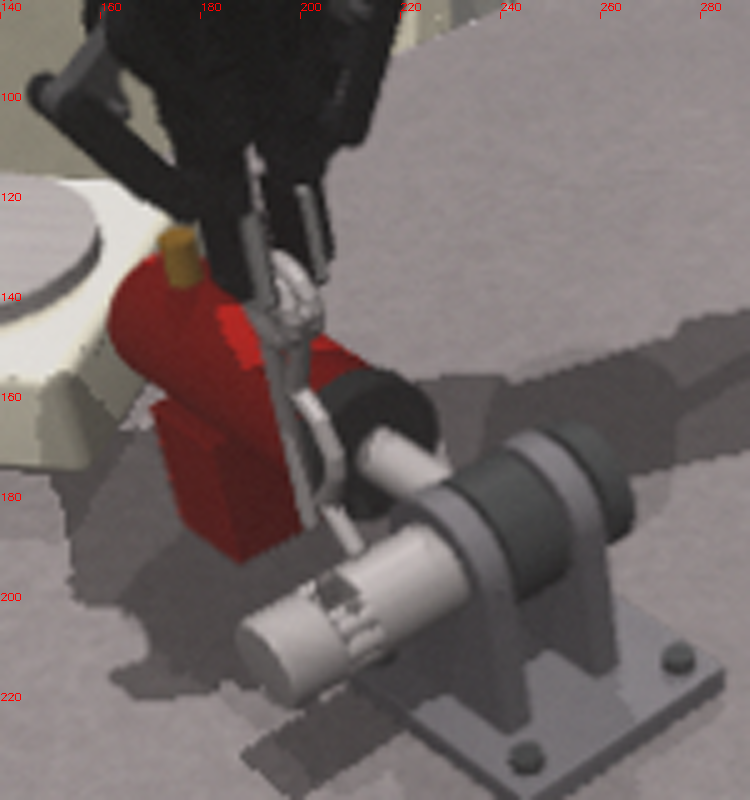

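```bash
python3 - <<'E'
from h import *
s,b,a,st=pickle.load(open("g2.pkl","rb"))
X,r=tri([(b,(393.4,143.8)),(a,(201.4,184.4))]);print(X,r,X-st["tool_pos"])
Y=st["tool_pos"]+[-.0009,-.0126,0]
for P in (X,Y):
  print([proj(c,[[P[0],P[1],.1095]]) for c in(b,a)])
# px per mm
for c in(b,a):print(proj(c,[[X[0]+.005,X[1],.1095]])-proj(c,[[X[0],X[1],.1095]]),proj(c,[[X[0],X[1]+.005,.1095]])-proj(c,[[X[0],X[1],.1095]]))
# hole mouth outline predictions
for yy in(-.2187,-.2165,-.214):
  print(yy,[proj(c,[[.5545+.008*np.cos(t),yy+.0065*np.sin(t),.109] for t in np.arange(4)*np.pi/2]).round(1).tolist() for c in(b,a)])
crop(b,370,140,410,180,16,"b8.png");crop(a,180,180,230,225,14,"a8.png")
E
```

```text
[ 0.5551348  -0.21844215  0.14176649] [np.float64(0.0010576317527421365), np.float64(0.001057631752742137)] [-0.00023428 -0.01423273 -0.1024553 ]
[array([[392.55771762, 158.27031524]]), array([[204.61254401, 198.12986059]])]
[array([[392.36478818, 158.69122102]]), array([[205.4051834 , 198.33067195]])]
[[-2.13908791 -0.80466492]] [[-1.4682117   0.96125742]]
[[-2.07504026  1.21793564]] [[1.5870548  1.11288172]]
-0.2187 [[[389.5, 157.3], [391.0, 159.8], [396.3, 159.8], [394.8, 157.3]], [[201.5, 200.1], [206.9, 199.6], [208.1, 196.2], [202.8, 196.7]]]
-0.2165 [[[388.8, 157.7], [390.3, 160.2], [395.7, 160.3], [394.1, 157.7]], [[202.2, 200.6], [207.6, 200.1], [208.8, 196.7], [203.5, 197.2]]]
-0.214 [[[388.1, 158.2], [389.6, 160.7], [395.0, 160.8], [393.4, 158.2]], [[203.0, 201.1], [208.4, 200.6], [209.6, 197.2], [204.3, 197.7]]]
```

View pics/b8.png

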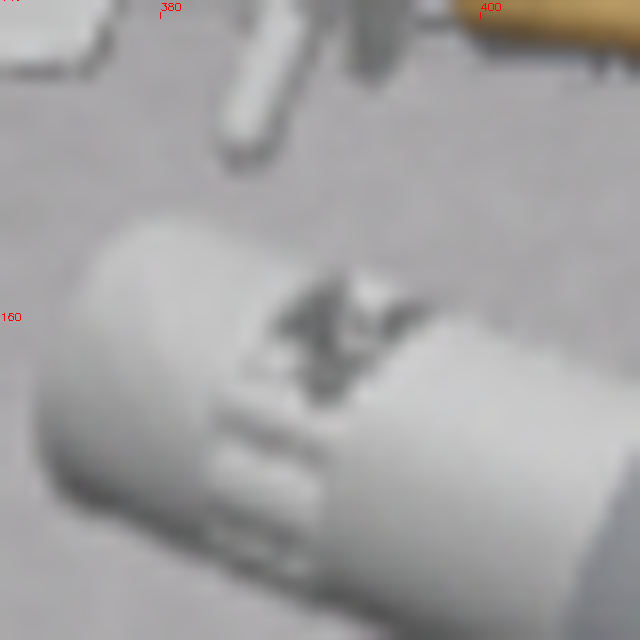

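View pics/a8.png

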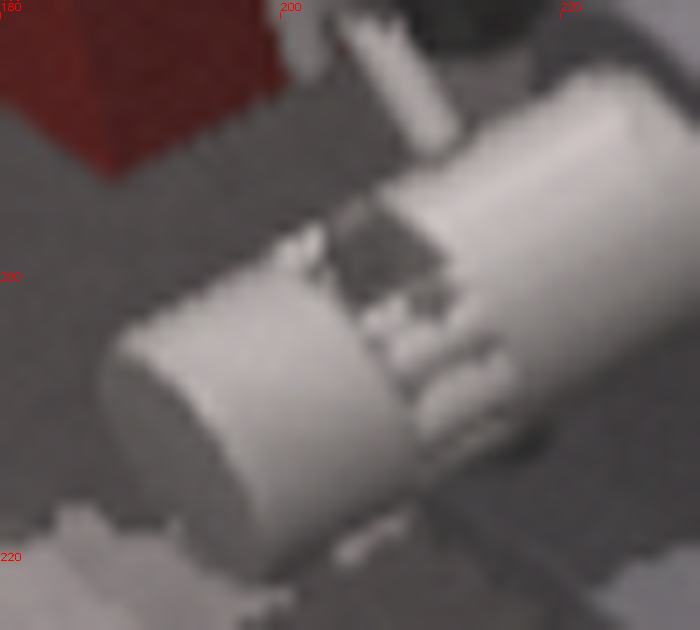

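```bash
python3 - <<'E'
from h import *
from scipy.optimize import brentq
s,b,a,st=pickle.load(open("g2.pkl","rb"))
# pin silhouettes (far/near edges in wrist)
def dist(y,uv):
    c,d=ray(s,uv);n=np.cross(d,[1,0,0]);return (np.array([0.55,y,.09])-c)@n/np.linalg.norm(n)
for xc in(180,430):
  t=(240+xc/4,150+(262 if xc==180 else 265)/4);q=(240+xc/4,150+(440 if xc==180 else 443)/4)
  r=[[y for y in np.arange(-.26,-.17,.0001) if abs(abs(dist(y,uv))-.02)<.00006] for uv in(t,q)];print("pin y candidates",r)
# coil predicted silhouette in wrist
p=st["tool_pos"]
C=p+[-.0009+0,0.0,-.0018]
C[1]=p[1]-.0001
th=np.linspace(0,2*np.pi,200)
for zc in(0,):
  P=np.array([C+[0.004*k,.0165*np.cos(t),.0165*np.sin(t)] for t in th for k in(-1,1)]);q=proj(s,P);print("coil pred rows",q[:,1].min(),q[:,1].max(),"obs",150+468/4,150+756/4)
print("bent tip pred",proj(s,[p+Rt(0)@np.array([.01436,-.0016,.1008])]), "tip", proj(s,[p+Rt(0)@np.array([-.0127,-.0009,.1022])]))
E
```

```text
pin y candidates [[np.float64(-0.2191000000000045), np.float64(-0.17820000000000902), np.float64(-0.17810000000000903)], [np.float64(-0.2183000000000046)]]
pin y candidates [[np.float64(-0.21970000000000445), np.float64(-0.17870000000000896)], [np.float64(-0.21900000000000452), np.float64(-0.21890000000000454)]]
coil pred rows 263.4922431064891 336.4366887577578 obs 267.0 339.0
bent tip pred [[316.92636399 219.70978573]] tip [[317.92659675 254.87647992]]
```

In the wrist view the clip lines up with the hole along the shaft and squarely. Across the shaft the estimates differ by a few mm, so I'll lower the tip to just above the mouth and look again.

Request:
{"api": "send_rows", "payload": {
  "deltas": [
    [[0,0,0],[0,0,0.25],-1],
    [[0,0,0],[0,0,0.45],-1],
    [[0,0,0],[0,0,0.45],-1],
    [[0,0,0],[0,0,0.45],-1]
  ]
}}

```text
clock: 8.18
tool_pos: [0.5553, -0.2042, 0.217]
tcp_rot: [-2.221, -2.221, 0.001]
contact_force: [0.9, 0.1, -1.7]
finger_gap: 0.0134
```

```bash
python3 - <<'E'
from h import *
from rig import monitor,imaging
s=imaging.snapshot("wrist");b=imaging.snapshot("side");a=imaging.snapshot("scene");st=monitor.state();print(st["tool_pos"],st["tcp_rot"],st["contact_force"],st["finger_gap"])
pickle.dump((s,b,a,st),open("g3.pkl","wb"))
crop(b,365,120,415,180,12,"b9.png");crop(a,180,165,235,220,14,"a9.png")
p=st["tool_pos"]
E
```

```text
[ 0.5555923  -0.20443773  0.21779285] [ 2.22048411e+00  2.22099581e+00 -6.25121005e-04] [ 0.18075119  0.2359753  -1.13060128] 0.013351846218991674
```

View pics/b9.png

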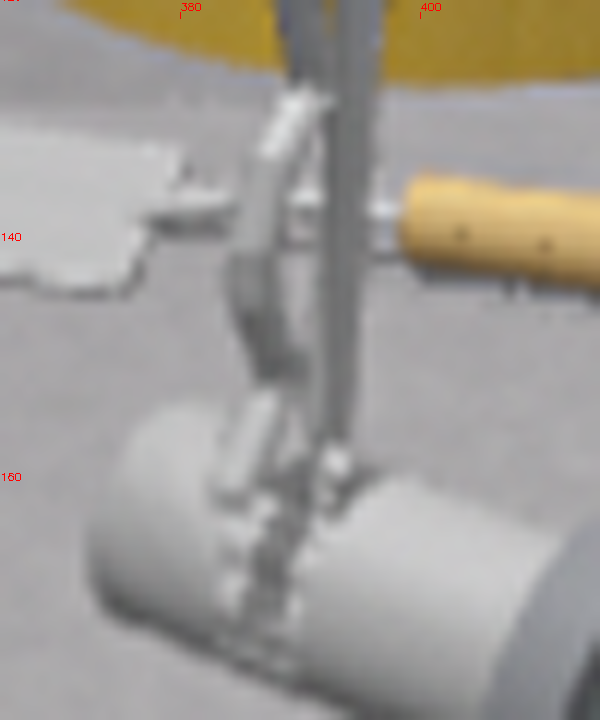

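View pics/a9.png

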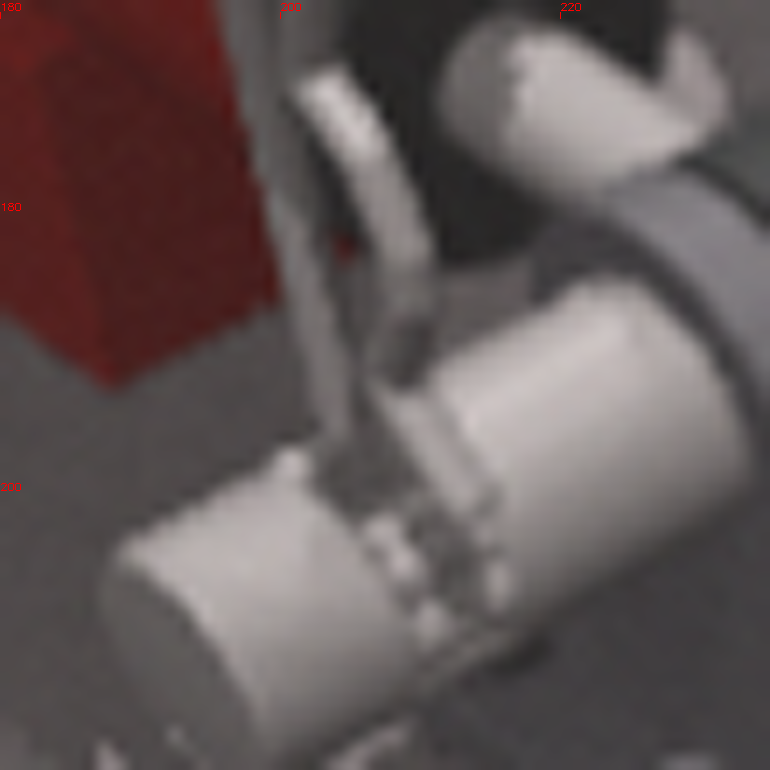

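```bash
cat > fit.py <<'E'
from h import *
from scipy.optimize import least_squares
s,b,a,st=pickle.load(open("g2.pkl","rb"))
A=[(180+x/14-.5*0,180+y/14) for x,y in [(130,335),(230,275),(500,120),(590,72),(260,580),(400,500),(560,415),(690,320)]]
B=[(370+x/16,140+y/16) for x,y in [(260,245),(500,330),(600,372),(120,525),(200,560),(300,600),(380,635)]]
def res(q,obs,zf=None):
    y,z,a_=q; Ax=np.array([.555,y,z]);u=np.array([np.cos(a_),np.sin(a_),0]);r=[]
    for c,p in obs:
        o,d=ray(c,p);n=np.cross(d,u);r.append(abs((Ax-o)@n)/np.linalg.norm(n)-.02)
    return np.array(r)
for nm,obs in(("scene",[(a,p) for p in A]),("side",[(b,p) for p in B]),("both",[(a,p) for p in A]+[(b,p) for p in B])):
    for zfix in(False,True):
        if zfix: o=least_squares(lambda q:res([q[0],.09,q[1]],obs),[-.215,0])
        else: o=least_squares(lambda q:res(q,obs),[-.215,.09,0])
        print(nm,zfix,o.x.round(4),(o.fun*1e3).round(1))
E
python3 fit.py
```

```text
scene False [-0.2404  0.0703 -0.0141] [-0.3  0.1  0.3 -0.1 -0.6 -0.1  1.4 -0.8]
scene True [-0.2191 -0.017 ] [-1.1 -0.7 -0.4 -0.7 -1.1 -0.7  0.6 -1.5]
side False [-0.246   0.0696 -0.0083] [-0.4  0.4 -0.  -0.3  0.  -0.   0.3]
side True [-0.2157 -0.0282] [-1.4 -0.2 -0.5 -0.6 -0.4 -0.6 -0.4]
both False [-0.2296  0.0804 -0.0184] [-0.8 -0.4 -0.1 -0.4 -0.7 -0.3  1.  -1.1 -0.8  0.2 -0.2 -0.6 -0.3 -0.4
 -0.2]
both True [-0.2178 -0.0093] [-0.   0.3  0.3 -0.1 -2.2 -1.6 -0.2 -2.2 -2.3 -1.5 -2.   0.4  0.7  0.6
  0.9]
```

```bash
cat > ov.py <<'E'
from h import *
d=pickle.load(open("s0.pkl","rb"))
def ov(s,x0,y0,x1,y1,k,yc,xc,name):
    im=cv2.resize(s["img"][y0:y1,x0:x1],None,fx=k,fy=k,interpolation=cv2.INTER_NEAREST)
    def dr(P,col,cl=False):
        q=((proj(s,np.array(P))-[x0,y0]+.5)*k).astype(int);cv2.polylines(im,[q],cl,col,1)
    for xx,col in((-.008,(255,0,0)),(.008,(255,0,0)),(.035,(0,255,0))):
        dr([[xc+xx,yc+.02*np.cos(t),.09+.02*np.sin(t)] for t in np.linspace(0,6.283,60)],col)
    for w in(.0055,.007):
        sf=lambda y:.09+np.sqrt(.0004-y*y)
        dr([[xc-.008,yc-w,sf(w)],[xc-.008,yc+w,sf(w)],[xc+.008,yc+w,sf(w)],[xc+.008,yc-w,sf(w)]],(0,0,255),True)
    cv2.imwrite("pics/"+name,im[:,:,::-1])
ov(d["side"],365,145,415,190,14,-.218,.5545,"o1.png");ov(d["scene"],180,180,230,225,14,-.218,.5545,"o2.png")
s,st=pickle.load(open("w1.pkl","rb"));ov(s,270,140,400,240,6,-.218,.5545,"o3.png")
E
python3 ov.py
```

```text
(no output)
```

View pics/o1.png

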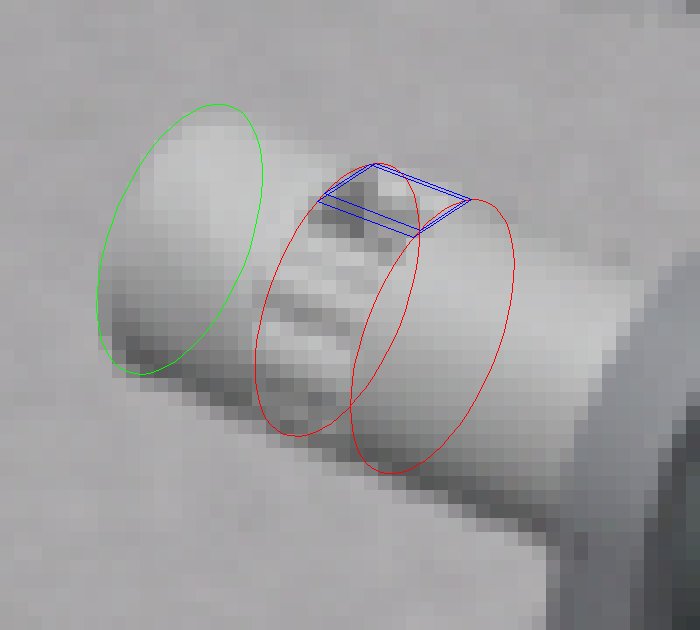

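View pics/o2.png

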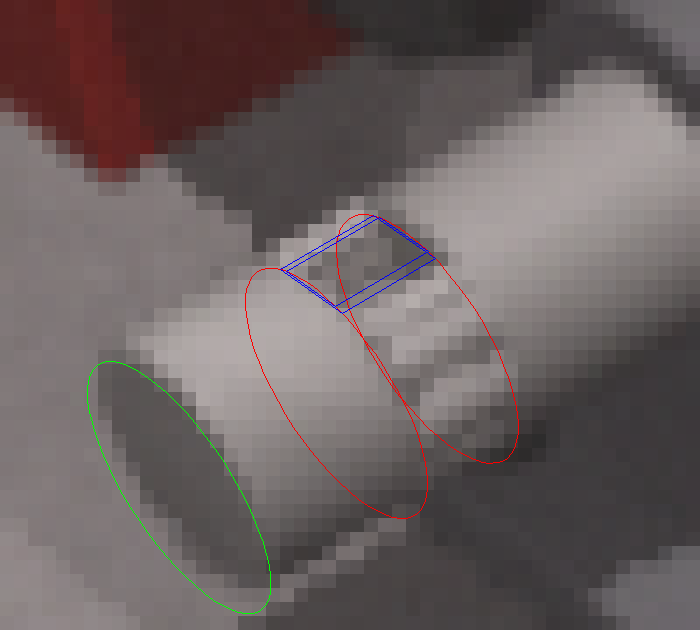

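View pics/o3.png

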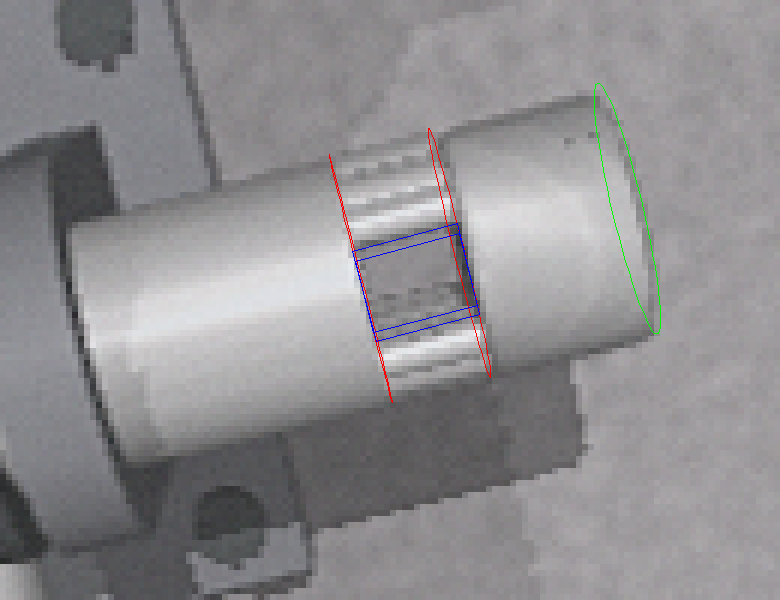

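The model overlay on all three pictures fits the hole mouth to about 1 mm: side (392,159), scene (206,198), wrist (339,188). I'll nudge the clip by under 1 mm, then go down gently while watching the force.

Request:
{"api": "send_rows", "payload": {
  "deltas": [
    [[0,0,0],[0.01,-0.013,0],-1],
    [[0,0,0],[0.01,-0.013,0.08],-1],
    [[0,0,0],[0.01,-0.013,0.16],-1],
    [[0,0,0],[0.01,-0.013,0.24],-1],
    [[0,0,0],[0.01,-0.013,0.24],-1]
  ]
}}

```text
clock: 8.95
tool_pos: [0.5545, -0.2036, 0.2024]
tcp_rot: [-2.221, -2.221, 0.001]
contact_force: [-0.3, -0.1, -0.7]
finger_gap: 0.0136
```

The tip is at z ≈ 0.100, below the mouth, with no force on the tool, so it has entered the hole. I'll continue down.

Request:
{"api": "send_rows", "payload": {
  "deltas": [
    [[0,0,0],[0,0,0.1],-1],
    [[0,0,0],[0,0,0.2],-1],
    [[0,0,0],[0,0,0.3],-1],
    [[0,0,0],[0,0,0.3],-1]
  ],
  "grip_force": 100
}}

```text
clock: 9.45
tool_pos: [0.5547, -0.2033, 0.1842]
tcp_rot: [-2.22, -2.222, 0.0]
contact_force: [0.5, 1.1, -0.5]
finger_gap: 0.0128
```

```bash
python3 - <<'E'
from h import *
from rig import monitor,imaging
b=imaging.snapshot("side");a=imaging.snapshot("scene");st=monitor.state();print(st["tool_pos"],st["contact_force"],st["torque"])
im=np.hstack([cv2.resize(b["img"][90:200,350:450],None,fx=4,fy=4),cv2.resize(a["img"][120:230,160:260],None,fx=4,fy=4)]);cv2.imwrite("pics/c1.png",im[:,:,::-1])
E
```

```text
[ 0.55459288 -0.20339297  0.18412038] [ 0.85700031  0.75342767 -0.46813738] [ 0.19128875 -0.23081131 -0.03115878]
```

View pics/c1.png

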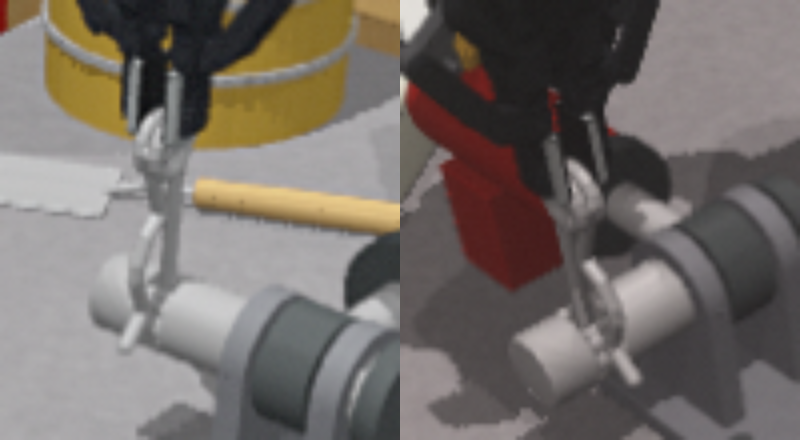

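The straight leg is in the hole and the bent leg is outside, on the +y side. I'll press on.

Request:
{"api": "send_rows", "payload": {
  "deltas": [
    [[0,0,0],[0,0,0.08],-1],
    [[0,0,0],[0,0,0.16],-1],
    [[0,0,0],[0,0,0.24],-1],
    [[0,0,0],[0,0,0.32],-1],
    [[0,0,0],[0,0,0.4],-1],
    [[0,0,0],[0,0,0.4],-1]
  ]
}}

```text
clock: 10.3
tool_pos: [0.5538, -0.2033, 0.158]
tcp_rot: [-2.218, -2.219, 0.003]
contact_force: [1.2, -0.7, -4.9]
finger_gap: 0.0127
```

```bash
python3 - <<'E'
from rig import monitor
st=monitor.state();print(st["tool_pos"],st["tcp_rot"],st["contact_force"],st["torque"])
E
```

```text
[ 0.55377288 -0.20333964  0.15797744] [-2.21849403 -2.2193123   0.00309618] [ 1.21385922 -0.67282998 -4.88695666] [-0.03750792 -0.149705   -0.00587081]
```

Request:
{"api": "send_rows", "payload": {
  "deltas": [
    [[0,0,0],[0,0,0.06],-1],
    [[0,0,0],[0,0,0.12],-1],
    [[0,0,0],[0,0,0.17],-1],
    [[0,0,0],[0,0,0.17],-1],
    [[0,0,0],[0,0,0.17],-1]
  ]
}}

```text
clock: 10.92
tool_pos: [0.5538, -0.2034, 0.1479]
tcp_rot: [-2.219, -2.219, 0.003]
contact_force: [-0.2, -0.3, -1.6]
finger_gap: 0.0125
```

```bash
python3 - <<'E'
from h import *
from rig import monitor,imaging
b=imaging.snapshot("side");a=imaging.snapshot("scene");s=imaging.snapshot("wrist");st=monitor.state();print(st["tool_pos"],st["contact_force"],st["torque"])
im=np.hstack([cv2.resize(b["img"][90:200,350:450],None,fx=4,fy=4),cv2.resize(a["img"][120:230,160:260],None,fx=4,fy=4)]);cv2.imwrite("pics/c2.png",im[:,:,::-1])
cv2.imwrite("pics/c2w.png",s["img"][:,:,::-1]);pickle.dump((s,b,a,st),open("g4.pkl","wb"))
E
```

```text
[ 0.55380336 -0.2033859   0.14804406] [-0.57323961  0.51784333 -0.35852569] [-0.02252544  0.05113664  0.00886579]
```

View pics/c2.png

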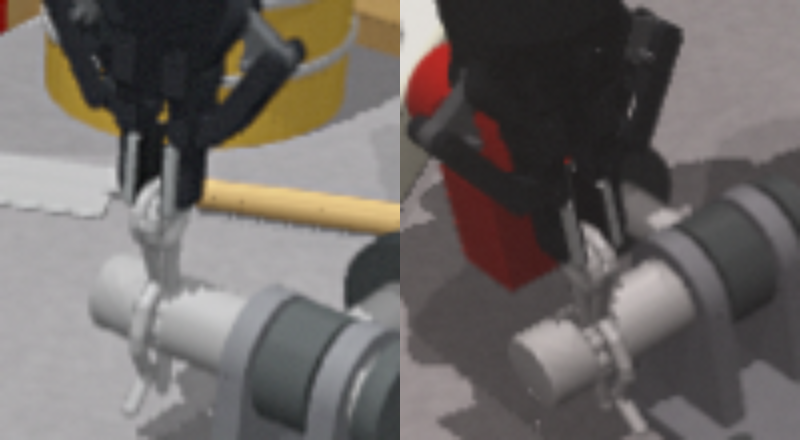

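View pics/c2w.png

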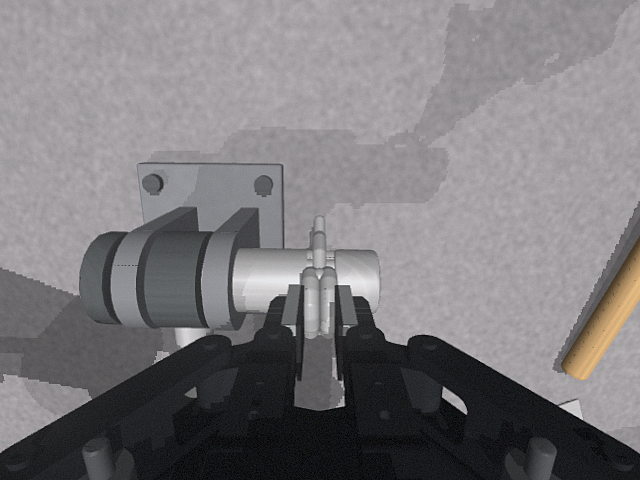

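The coil hasn't slipped in the grip: it still spans rows 267–338 in the wrist view. That puts the clip's origin at about z 0.090, with the waist below the pin. Now I'll release and retreat upward.

Request:
{"api": "send_rows", "payload": {
  "deltas": [
    [[0,0,0],[0,0,0],-0.4],
    [[0,0,0],[0,0,0],-0.1],
    [[0,0,0],[0,0,0],-0.1],
    [[0,0,0],[0,0,0],-0.1],
    [[0,0,0],[0,0,-0.3],-0.1],
    [[0,0,0],[0,0,-0.8],-0.1],
    [[0,0,0],[0,0,-1.5],-0.1],
    [[0,0,0],[0,0,-2.2],0],
    [[0,0,0],[0,0,-2.2],0],
    [[0,0,0],[0,0,-2.2],0]
  ]
}}

```text
clock: 12.32
tool_pos: [0.5543, -0.2035, 0.2806]
tcp_rot: [-2.219, -2.22, 0.003]
contact_force: [-1.0, -0.4, -1.3]
finger_gap: 0.0428
```

```bash
python3 - <<'E'
from h import *
from rig import monitor,imaging
b=imaging.snapshot("side");a=imaging.snapshot("scene");s=imaging.snapshot("wrist");st=monitor.state();print(st["clock"],st["tool_pos"],st["contact_force"],st["finger_gap"])
im=np.hstack([cv2.resize(b["img"][110:210,355:435],None,fx=5,fy=5),cv2.resize(a["img"][140:240,165:245],None,fx=5,fy=5)]);cv2.imwrite("pics/c3.png",im[:,:,::-1])
cv2.imwrite("pics/c3w.png",s["img"][:,:,::-1]);pickle.dump((s,b,a,st),open("g5.pkl","wb"))
E
```

```text
12.475 [ 0.55373765 -0.20324286  0.27830456] [-0.47564662  0.28388335 -0.12469729] 0.042784120750254714
```

View pics/c3.png

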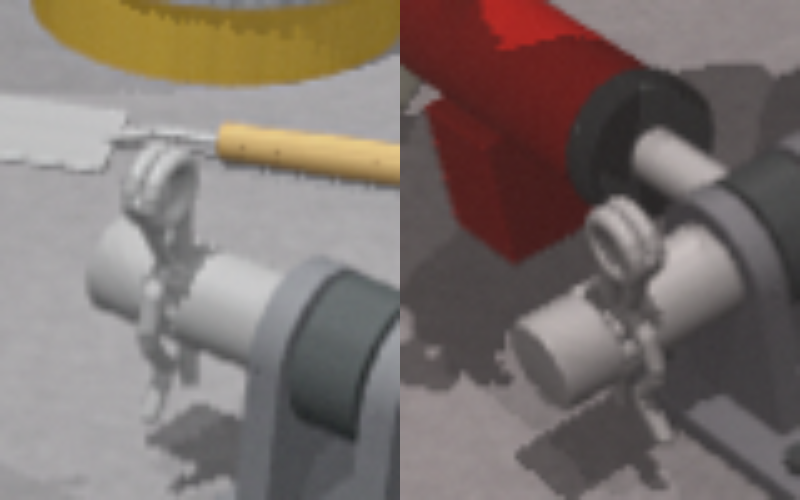

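View pics/c3w.png

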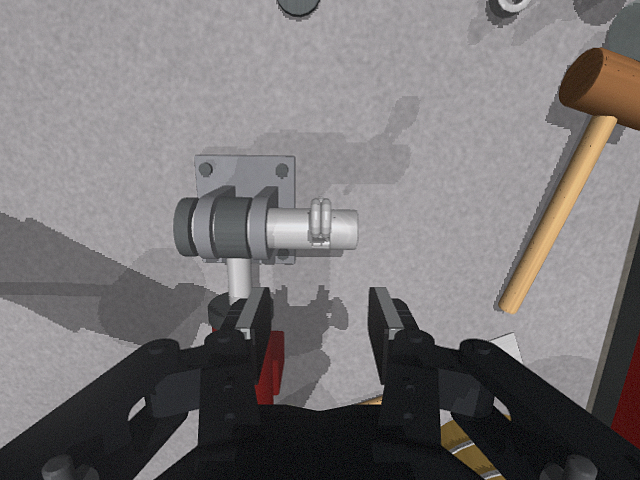

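```bash
python3 - <<'E'
from h import *
s,b,a,st=pickle.load(open("g5.pkl","rb"))
X,r=tri([(b,(387,146)),(a,(209.7,187.5))]);print(X,r)
print([proj(c,[[.554,-.2175+.0125,.150]]) for c in(b,a,s)])
crop(s,250,170,380,280,6,"c4w.png");crop(b,360,130,420,200,10,"c4b.png")
E
```

```text
[ 0.55359521 -0.19398118  0.14695764] [np.float64(0.0006191195014404458), np.float64(0.0006191195014404933)]
[array([[390.44480485, 142.10848499]]), array([[205.70944762, 184.14538072]]), array([[319.59380234, 230.71957085]])]
```

View pics/c4w.png

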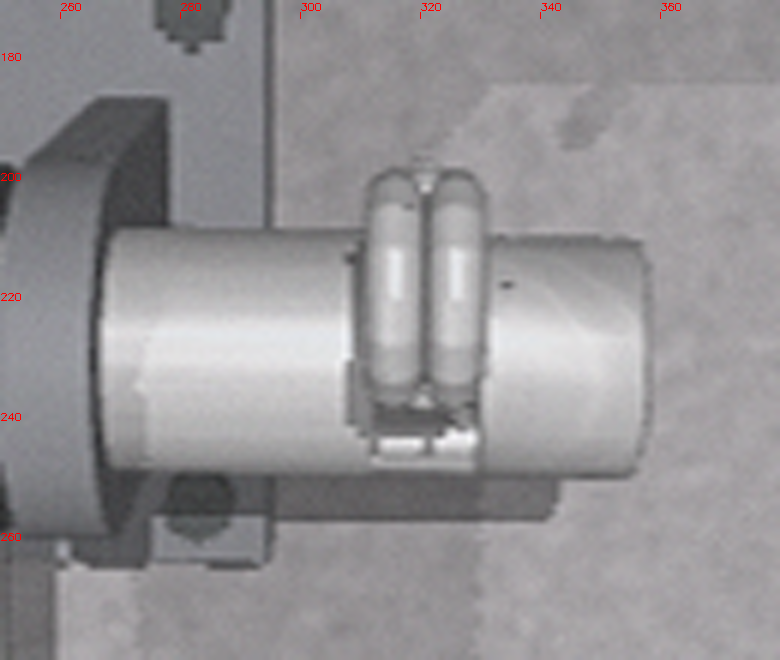

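View pics/c4b.png

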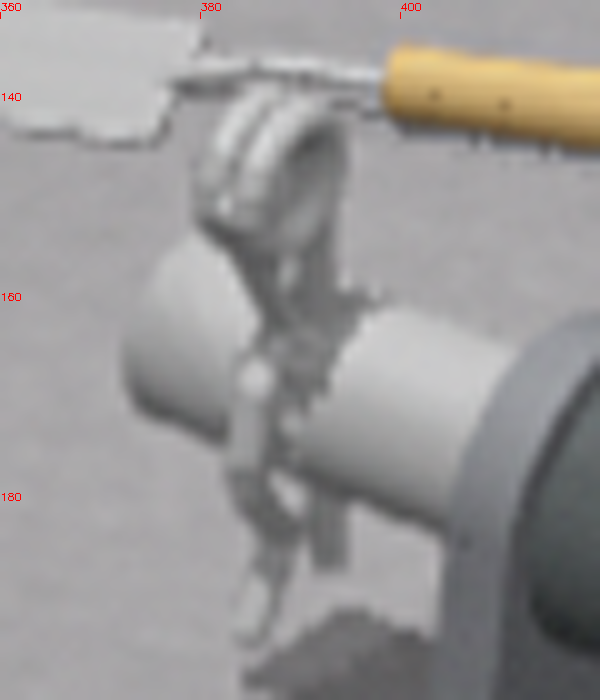

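After release the clip leans, with the coil about 10 mm towards +y. I'll measure that lean.

```bash
python3 - <<'E'
from h import *
from rig import monitor,imaging
b=imaging.snapshot("side");a=imaging.snapshot("scene");s=imaging.snapshot("wrist");st=monitor.state()
b0=pickle.load(open("g5.pkl","rb"))
for n,x,y in(("wrist",s,b0[0]),("side",b,b0[1]),("scene",a,b0[2])):
    print(n,np.abs(x["img"].astype(int)-y["img"])[(slice(130,240),slice(165,430))].max(-1).mean())
for ph in(0,5,8,10,12,14):
    t=np.radians(ph);c,q=np.cos(t),np.sin(t)
    def P(y,z):return [.5537,-.2170+y*c+z*q,.0895-y*q+z*c]
    pts=[P(12.5e-3,.060),P(0,-.044)]
    print(ph,[proj(k,pts).round(1).tolist() for k in(b,a)],proj(s,[pts[0]]).round(1).tolist())
crop(a,195,165,230,235,10,"c5a.png")
E
```

```text
wrist 3.5115265866209264
side 1.6906003430531733
scene 1.6760205831903945
0 [[[390.4, 142.5], [390.6, 187.1]], [[206.1, 184.4], [211.1, 222.3]]] [[319.2, 230.0]]
5 [[[388.8, 144.1], [391.7, 186.3]], [[207.9, 186.1], [210.0, 221.4]]] [[319.2, 223.3]]
8 [[[387.8, 145.2], [392.3, 185.7]], [[209.0, 187.2], [209.3, 220.8]]] [[319.2, 219.4]]
10 [[[387.2, 145.9], [392.8, 185.3]], [[209.7, 188.0], [208.8, 220.4]]] [[319.2, 216.7]]
12 [[[386.6, 146.7], [393.2, 184.9]], [[210.5, 188.8], [208.3, 219.9]]] [[319.2, 214.1]]
14 [[[385.9, 147.5], [393.7, 184.4]], [[211.2, 189.6], [207.8, 219.5]]] [[319.2, 211.5]]
```

View pics/c5a.png

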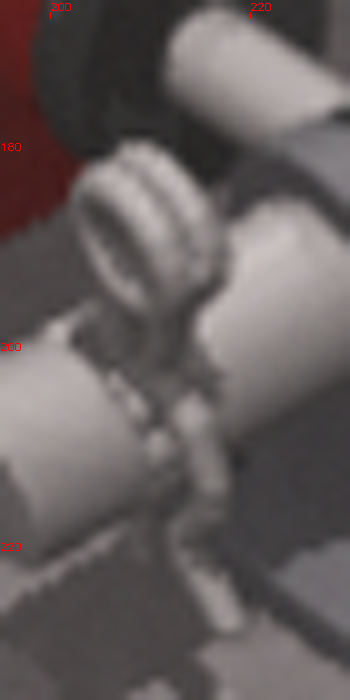

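Three views agree that the clip leans 9–10° (limit about 15°). It is seated, and its origin is about 2 mm or less from the hole centre. It isn't moving between frames, and the gripper is well clear. I'll check the rack once more and hand in.

```bash
python3 - <<'E'
from h import *
from rig import monitor,imaging,workorder
a=imaging.snapshot("scene");d=pickle.load(open("s0.pkl","rb"))["scene"]
for n,(x0,y0,x1,y1) in dict(u=(370,262,400,310),small=(445,322,475,352),pin=(180,150,260,230)).items():
    print(n,np.abs(a["img"][y0:y1,x0:x1].astype(int)-d["img"][y0:y1,x0:x1]).mean())
st=monitor.state();print(st["clock"],st["contact_force"],np.abs(st["qvel"]).max())
print(workorder.sign_off())
E
```

```text
u 10.150925925925925
small 7.62925925925926
pin 13.870104166666666
12.675 [ 0.63746782 -0.53565934  0.37455264] 0.007053860428430668
the job is handed in; nothing more can be done
None
```

The large R-clip is on the pin and let go, and I handed the job in at about 12.7 s. I took it from the middle rack pocket by its coil. Then I pushed it straight down with the straight leg through the cross-hole and the bent leg on the +y side of the pin. The sign-off gave no verdict.

**Seating:** the three camera views put the clip's origin within about 2 mm of the hole centre (limit 12 mm). Its flat is square to the pin within a degree or two, and the waist is below the pin. It showed no movement between successive pictures. The gripper was about 10 cm above the clip, with no meaningful contact force.

**What disagreed or changed:**
- **Lean:** the clip was upright while held but leaned 9–10° after release, coil towards the bent-leg side. That is inside the 15° limit, but each view is only good to about 1.5–3°.
- **Hole position:** before insertion, the camera estimates of the hole across the shaft differed by up to about 6 mm. Fitting a model of the pin to all three pictures settled this to about 1 mm, and the leg then went in with no measurable force.
- **Rack check:** the U-pin was seen standing just after the lift, and the small clip was seen in its pocket. My last picture comparison there was inconclusive: brightness differed by 8–10 grey levels, possibly the arm's moved shadow, and I did not view the picture itself.

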